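# Return stray sweets to their counter trays

## Robot

A 6-joint arm with a two-finger parallel gripper is mounted at the origin on the work surface. World frame = base frame: x ahead of the robot, y to its left, z up, the work surface at z = 0. Lengths are in mm, angles in rad, forces in N, time in s.
With the tool pointing down it reaches from about 300 to 950 mm from the base axis. Payload 3.1 kg.
Tool frame: the origin (TCP) lies on the centre line of the jaws, within the pads' length; the fingertips stand 11 mm ahead of it and the grasp point (between the pads) lies 8 mm behind it; z points along the fingers, y is the line along which they close (so a half turn about z gives the same grasp; the last joint's range is limited). The gripper opens to 85 mm and grips with 20 to 120 N. Pads are 22 mm wide; open, the fingers measure 114 mm over their backs; the gripper's body (76 mm by 85 mm) begins 54 mm behind the grasp point. The pads swing forward as they close: fully open they stand 13 mm farther back than shut.
Start: joints at [1.132, 0.308, 1.634, -0, 1.2, -0.07], TCP at [225.336, 582.972, 242.272] pointing down, gripper open.
Joint ranges: [-3.06, 3.06], [-0.79, 1.96], [0.05, 2.63], [-1.19, 4.34], [0.05, 2.64], [-2.94, 2.94]. Speed limits (rad/s): [2.79, 2.79, 3.14, 3.14, 3.14, 3.14].

## Interface

Orientations are given as a unit quaternion [x, y, z, w].
In Python, from bench import bot gives the robot as it stands. The module is installed in compiled form; this text tells all that it offers.
- The arm moves only by the tool servo_tool, never from a script. Its argument "deltas" is a list of rows, each a list of 3 entries, a list of its own where there are three numbers: the shift along the tool's x, y, z in m, then the turn, a rotation vector about the tool's x, y, z in rad, then the finger opening in m, from 0 to 0.0854. In form: [[[tx, ty, tz], [rx, ry, rz], claw], ...]. A call has 1 to 20 rows; each row is the pose to reach, as a shift and turn from the pose commanded when the call began, along the tool's axes at that moment; what a row does not reach only later rows make up. A row lasts 1/10 s, in which the tool goes at most 50 mm and 8.59 degrees, less where a joint would pass 70% of its speed; a pose out of reach is approached as far as the arm can. A call with a gripper value outside its range is refused whole. The fingers move at their own pace and stop on an object; "newtons" is the grip in N (left out, the last holds). Time passes only in rows, so rows that repeat a pose let the fingers close. It gives the time, the measured TCP pose, the force, the opening and the grip force at its end, in the units of the state.
- bot.get_state(): the state, without advancing time (a new reading comes with each control period).
- bot.grab_frame(name): name is "scene" or "top" or "wrist"; returns a dict with "frame" (400x640x3 uint8, red, green, blue), "depth" (400x640 float32, mm along the optical axis (not along the pixel's ray), 0 where there is no reading), "fx", "fy", "cx", "cy" (pixels), "position" and "orientation" of the camera in the world. Camera axes: x right, y down, z forward; pixel columns grow to the right and rows downward; lengths in mm; the calibration is good to about 2 mm. A picture is of the moment at which its call begins.
- bot.job_done(): hands the job in; it is judged then, once.
The state is a dict: "t": time; "joints": joint angles; "joint_velocities": joint speeds; "effort": joint torques, N m; "ee_pos": TCP position; "tcp_rot": TCP orientation; "contact_force": force on the tool from outside, world axes, zero at the start; "moment": the same for the moment, N m; "finger_gap": opening from 0.0 (shut) to 1.0 (fully open); "finger_force": force on a finger pad.
Only numpy, scipy, OpenCV 4.12 (cv2) and the standard library are available. Lean on these libraries where they do the work, as an engineer would, in place of code of your own. Each camera call takes 0.05 s, during which the arm holds its last target. There are 200 camera calls.

## Task

Tidy the strays on the chocolate shop's counter back into the display trays: set the flat round tin, the tall lidded jar and the small square gift box down, upright, each in the empty bay of the tray that already holds its own kind. Take the two slim cartons together in one grip and lay them flat side by side in the empty bay of the carton tray, parallel to the pair already there. Set things down rather than dropping them, and do not tip the jar or shift the cup of tasting sticks.

Things in the scene. Friction and masses are not known exactly. Their poses are not given: they have to be found in the camera images.
- tin_mid (a point): loose flat round aluminium tin, 60 mm diameter (the lid, upper half; the body below it 58 mm), 24 mm high, a round paper label on its lid, about 70 g, standing lid up on the counter. This point is its centre, 12 mm above its underside; z up.
- jar_mid (a point): loose round glass jar, brown with cocoa nibs, a white label and a black screw lid, 46 mm diameter (lid 45 mm), 75 mm high: glass up to 56 mm, a slightly narrower neck, lid from 60 mm to the top; about 150 g, standing upright on the counter. This point is its centre, 37.5 mm above its underside; z up.
- giftbox_mid (a point): loose square kraft gift box with a lid and a white paper cross band, 50 by 50 mm over the lid (upper 16 mm; the body below is 48 by 48 mm), 40 mm high, about 80 g. This point is its centre, 20 mm above its underside; x and y are along its sides, z up.
- carton_a_mid (a point): loose slim kraft carton with a white paper band, 110 mm long (its x), 22 mm wide (its y), 24 mm high, about 50 g, lying on the counter. Carton B lies parallel right beside it, on its +y side, about 3 mm away and level with it to within 5 mm, so that the pair is about 47 mm wide. This point is its centre, 12 mm above its underside.
- carton_b_mid (a point): the other slim kraft carton, the same as carton A (110 by 22 by 24 mm, length along its x, about 50 g), lying on carton A's +y side. This point is its centre, 12 mm above its underside.
- tin_tray_bay (a point): fixed black card tray, 180 (x) by 144 (y) mm; walls and partition 4 thick, 22 high; white floor 4 thick. Far (+x) bay holds two more of the flat round tins side by side, 24 mm high; the near (-x) bay is empty, 84 (x) by 136 (y) mm inside. This point: centre of the empty bay, on its floor. Axes: x from empty to stocked bay, y along the partition, z up.
- jar_tray_bay (a point): fixed black card tray, 180 (x) by 144 (y) mm; walls and partition 4 thick, 22 high; white floor 4 thick. Far (+x) bay holds two more of the lidded jars side by side, 75 mm high; the near (-x) bay is empty, 84 (x) by 136 (y) mm inside. This point: centre of the empty bay, on its floor. Axes: x from empty to stocked bay, y along the partition, z up.
- box_tray_bay (a point): fixed black card tray, 180 (x) by 144 (y) mm; walls and partition 4 thick, 22 high; white floor 4 thick. Far (+x) bay holds two more of the square gift boxes side by side, 40 mm high; the near (-x) bay is empty, 84 (x) by 136 (y) mm inside. This point: centre of the empty bay, on its floor. Axes: x from empty to stocked bay, y along the partition, z up.
- carton_tray_bay (a point): fixed black card tray, 180 (x) by 144 (y) mm; walls and partition 4 thick, 22 high; white floor 4 thick. Far (+x) bay holds two slim cartons lying along y, 24 mm high; the near (-x) bay is empty, 116 (x) by 136 (y) mm inside. This point: centre of the empty bay, on its floor. Axes: x from empty to stocked bay, y along the partition, z up.
- cup_mid (a point): loose white ceramic cup, 70 mm diameter at the rim, 85 mm high, holding wooden tasting sticks that rise to 130 mm above the counter; to be left standing where it is. This point is on its axis, 42.5 mm above its underside; z up.
Things that resemble listed ones, but are neither listed nor needed, are in the scene too. Leave any red or yellow look-alike of the part that bears carton_a_mid alone.

How it is judged (in metres and radians):
On the way:
1. the two slim cartons are lifted clear of the counter together, side by side (height (world z) of each of carton_a_mid, carton_b_mid above 0.05 m and distance between carton_a_mid and carton_b_mid below 0.032 m), for 0.3 s.
At the end, for the whole second after the job is handed in: Tin, jar and gift box each stand on the floor of the empty bay of their own kind's tray, upright within 7 degrees and 4 mm of resting height; both cartons lie flat in the carton tray's empty bay, centres under 32 mm apart, within 15 degrees of the stocked pair; all released and at rest (x of tin_mid in the frame of tin_tray_bay between -0.016 and 0.016 m and y of tin_mid in the frame of tin_tray_bay between -0.042 and 0.042 m and z of tin_mid in the frame of tin_tray_bay between 0.008 and 0.016 m and angle between each of tin_mid, jar_mid, giftbox_mid, carton_a_mid, carton_b_mid's own z axis and vertical below 0.12 rad and linear speed of each of tin, jar, giftbox, carton_a, carton_b below 0.02 m/s and angular speed of each of tin, jar, giftbox, carton_a, carton_b below 0.3 rad/s and x of jar_mid in the frame of jar_tray_bay between -0.024 and 0.024 m and y of jar_mid in the frame of jar_tray_bay between -0.048 and 0.048 m and z of jar_mid in the frame of jar_tray_bay between 0.0335 and 0.0415 m and x of giftbox_mid in the frame of box_tray_bay between -0.024 and 0.024 m and y of giftbox_mid in the frame of box_tray_bay between -0.048 and 0.048 m and z of giftbox_mid in the frame of box_tray_bay between 0.016 and 0.024 m and x of carton_a_mid in the frame of carton_tray_bay between -0.05 and 0.05 m and y of carton_a_mid in the frame of carton_tray_bay between -0.02 and 0.02 m and z of carton_a_mid in the frame of carton_tray_bay between 0.008 and 0.016 m and x of carton_b_mid in the frame of carton_tray_bay between -0.05 and 0.05 m and y of carton_b_mid in the frame of carton_tray_bay between -0.02 and 0.02 m and z of carton_b_mid in the frame of carton_tray_bay between 0.008 and 0.016 m and angle between the x axis of each of carton_a_mid, carton_b_mid and the y axis of carton_tray_bay, either way round below 0.26 rad and horizontal distance between carton_a_mid and carton_b_mid below 0.032 m); the robot touches nothing.
It fails at once if the jar is tipped over (more than 40 degrees) (angle between jar_mid's own z axis and vertical above 0.7 rad).
It fails at once if the cup of tasting sticks is shifted by more than 30 mm or tipped by more than 20 degrees (distance of cup_mid from where it was at the start of the episode above 0.03 m or angle between cup_mid's own z axis and vertical above 0.35 rad).
It fails at once if one of the five things is dropped or flung (free of the fingers, faster than 0.8 m/s: a fall of more than about 3 cm) ((linear speed of tin above 0.8 m/s and contact force between tin and the fingers below 0.05 N) or (linear speed of jar above 0.8 m/s and contact force between jar and the fingers below 0.05 N) or (linear speed of giftbox above 0.8 m/s and contact force between giftbox and the fingers below 0.05 N) or (linear speed of carton_a above 0.8 m/s and contact force between carton_a and the fingers below 0.05 N) or (linear speed of carton_b above 0.8 m/s and contact force between carton_b and the fingers below 0.05 N)).
It also fails if it takes over 104 s, if anything falls off the work surface, if the arm or the gripper's body presses on something with over 40 N, if the wrist force passes 120 N, or if a joint passes its speed limit or range.

## Working session

There is one attempt and no reset: what is moved stays moved. The work goes in short steps, Python scripts to look and compute and a tool call to move; the robot and the scene stay as the last step left them, time stands still between calls to the robot, and variables do not carry over. Pictures are saved under pics/ and viewed, at most 14 in all, crops included, and the job is handed in when it is done.

Besides the shell and the picture viewer there is one more tool, called as name(argument=value, ...), one argument or row to a line, values as JSON. servo_tool: Moves the arm, as the interface text tells. Its arguments: {"type":"object","properties":{"deltas":{"type":"array"},"newtons":{"type":"number"}},"required":["deltas"]}

```bash
mkdir -p pics
cat > h.py <<'E'
import numpy as np, cv2
from scipy.spatial.transform import Rotation as R
from bench import bot
def grab(n):
    f=bot.grab_frame(n); cv2.imwrite(f'pics/{n}_{bot.get_state()["t"]:.2f}.png',f['frame'][:,:,::-1]); np.save(f'{n}.npy',f,allow_pickle=True); return f
def world(f):
    d=f['depth']; v,u=np.mgrid[:d.shape[0],:d.shape[1]]
    p=np.stack([(u-f['cx'])/f['fx']*d,(v-f['cy'])/f['fy']*d,d],-1)
    q=np.array(f['orientation']); return p@R.from_quat(q).as_matrix().T+np.array(f['position'])
E
python3 - <<'E'
from h import *
for n in ('scene','top'):
    f=grab(n); print(n,f['position'],f['orientation'],f['fx'])
print(bot.get_state())
E
ls pics
```

```text
scene [ 971.66683331  563.18628099 1106.76300755] [ 0.41225082  0.86726724 -0.25276685 -0.11834576] 448.2559687392056
top [ 330.02710722  159.87494282 1757.91375965] [ 0.71271228 -0.70076995  0.02501098 -0.0183614 ] 487.05434833371805
{'t': 0.1, 'joints': array([ 1.13230594e+00,  3.08918684e-01,  1.63509788e+00, -8.30552155e-06,
        1.19970956e+00, -6.96879869e-02]), 'joint_velocities': array([ 6.21483736e-04, -4.60612439e-04, -3.84228147e-03, -5.56925406e-04,
        9.17371252e-05,  5.71267252e-04]), 'effort': array([-7.68249447e-04, -4.16404223e+01, -2.77643287e+01, -6.99105294e-05,
        3.94438612e-03,  1.05360797e-05]), 'ee_pos': array([225.01506561, 582.2903128 , 241.14303474]), 'tcp_rot': array([ 1.83356331e-01,  9.83045939e-01, -1.03345685e-03, -2.64394305e-04]), 'contact_force': array([-0.26751906, -1.19364966,  0.36724564]), 'moment': array([ 0.0255075 , -0.05710069,  0.01379674]), 'finger_force': 0.0, 'finger_gap': 0.9996540495320546}
scene_0.05.png
top_0.10.png
```

View pics/top_0.10.png

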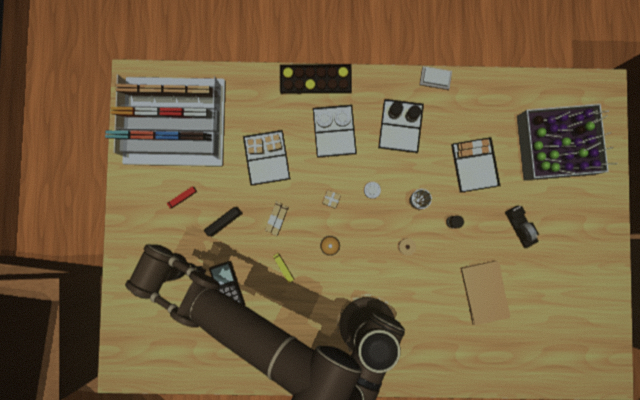

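View pics/scene_0.05.png

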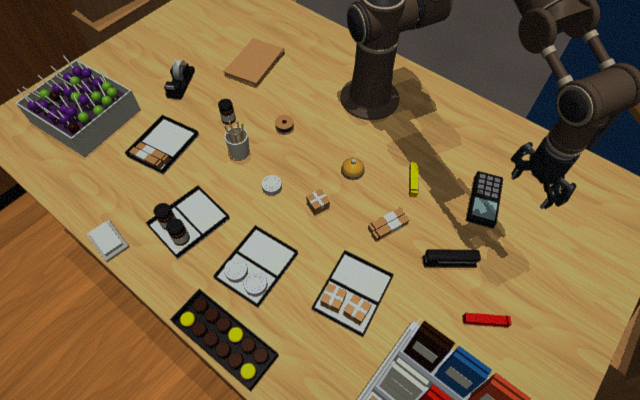

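Top view: the box, tin, jar and carton trays are at about (267,158), (334,132), (402,125) and (476,165), with their empty bays on the robot side (lower). The loose items are the gift box (332,200), tin (373,190), jar (455,222), cartons (278,219) and cup (421,199). The scene view agrees.

```bash
cat > m.py <<'E'
from h import *
def cast(f,uv,z):
    uv=np.atleast_2d(uv).astype(float); d=np.c_[(uv[:,0]-f['cx'])/f['fx'],(uv[:,1]-f['cy'])/f['fy'],np.ones(len(uv))]
    d=d@R.from_quat(f['orientation']).as_matrix().T; c=np.array(f['position']); return (c+d*((z-c[2])/d[:,2])[:,None])
def comp(mask,c,f,z,name):
    n,l,s,ce=cv2.connectedComponentsWithStats(mask.astype(np.uint8)); 
    ok=[i for i in range(1,n) if s[i,4]>15]; i=min(ok,key=lambda i:np.hypot(*(ce[i]-c)))
    v,u=np.nonzero(l==i); P=cast(f,np.c_[u,v],z)[:,:2]; (cx,cy),(w,h),a=cv2.minAreaRect(P.astype(np.float32))
    print(name,'px',ce[i].round(),s[i,4],'c',np.round([cx,cy]),'mean',P.mean(0).round(1),'size',np.round([w,h]),'ang(of w)',round(a,1))
E
python3 - <<'E'
from m import *
f=np.load('top.npy',allow_pickle=True).item(); W=world(f); Z=W[...,2]
print('table z',np.median(Z[250:300,540:600]))
for n,c,h in (('tin',(373,190),24),('jar',(455,222),75),('gift',(332,200),40),('cart',(278,219),24),('cup',(421,199),85)):
    comp(Z>h*0.6,c,f,h,n); u,v=c; print('   z max',np.percentile(Z[v-8:v+8,u-8:u+8],95))
g=cv2.cvtColor(f['frame'],cv2.COLOR_RGB2HSV); w=(g[...,1]<60)&(g[...,2]>120)
for n,c in (('boxbay',(270,170)),('tinbay',(336,146)),('jarbay',(400,137)),('cartbay',(479,174))): comp(w,c,f,4,n); 
for n,c in (('boxT',(267,158)),('tinT',(334,132)),('jarT',(402,125)),('cartT',(476,165))): comp(cv2.morphologyEx(((Z>13)).astype(np.uint8),cv2.MORPH_CLOSE,np.ones((3,3)))>0,c,f,22,n)
E
```

```text
table z 0.6257192599198333
tin px [372. 190.] 217 c [483. -11.] mean [482.9 -10.8] size [56. 56.] ang(of w) 45.8
   z max 32.31392799454221
jar px [456. 222.] 156 c [ 372. -298.] mean [ 373.3 -298.8] size [42. 49.] ang(of w) 1.0
   z max 80.06033330491692
gift px [331. 199.] 204 c [447. 135.] mean [446.6 135. ] size [50. 51.] ang(of w) 69.1
   z max 46.7139994451328
cart px [276. 219.] 395 c [375. 329.] mean [374.9 329.5] size [ 48. 113.] ang(of w) 69.5
   z max 29.84512432197215
cup px [422. 199.] 178 c [ 451. -174.] mean [ 450.4 -178.5] size [66. 69.] ang(of w) 1.0
   z max 107.75522951002768
boxbay px [268. 169.] 808 c [553. 364.] mean [552.7 364.3] size [ 80. 133.] ang(of w) 10.2
tinbay px [335. 143.] 798 c [655. 123.] mean [654.6 123.3] size [ 80. 134.] ang(of w) 6.1
jarbay px [399. 138.] 780 c [ 679. -109.] mean [ 678.3 -109.4] size [133.  79.] ang(of w) 83.9
cartbay px [477. 172.] 1101 c [ 556. -393.] mean [ 555.8 -392.6] size [113. 129.] ang(of w) 10.4
boxT px [264. 150.] 837 c [598. 367.] mean [621.1 377.4] size [187. 155.] ang(of w) 10.2
tinT px [334. 123.] 874 c [698. 126.] mean [723.5 129.9] size [197. 157.] ang(of w) 7.1
jarT px [403. 118.] 807 c [ 718. -113.] mean [ 745.4 -121.3] size [147. 182.] ang(of w) 83.6
cartT px [474. 155.] 854 c [ 579. -381.] mean [ 614.8 -377. ] size [184. 153.] ang(of w) 10.6
```

```bash
cat > go.py <<'E'
import sys
from h import *
def go(x,y,z,yaw):  # yaw: world angle (deg) of tool y
    s=bot.get_state(); C=R.from_quat(s['tcp_rot']); cur=np.degrees(np.arctan2(*C.as_matrix()[[1,0],1]))
    yaw=(yaw-cur+90)%180-90+cur; a=np.radians(yaw); Y=np.array([np.cos(a),np.sin(a),0]); Zt=np.array([0,0,-1.]); T=R.from_matrix(np.c_[np.cross(Y,Zt),Y,Zt])
    print('t',s['t'],'at',s['ee_pos'].round(1),'yaw',cur.round(1),'gap',round(s['finger_gap']*85.4,1),'F',round(s['finger_force'],1),'j6',s['joints'][5].round(2))
    print('d',(C.inv().apply(np.array([x,y,z])-s['ee_pos'])/1000).round(4),'r',(C.inv()*T).as_rotvec().round(3))
if __name__=='__main__': go(*map(float,sys.argv[1:]))
E
python3 go.py 375 329 200 69.5
```

```text
t 0.1 at [225.  582.3 241.1] yaw 68.9 gap 85.4 F 0.0 j6 -0.07
d [-0.2312 -0.1821  0.0415] r [-0.002 -0.    -0.011]
```

servo_tool(
  deltas=[
    [[-0.02,-0.015,0.003],[0,0,0],0.085],
    [[-0.05,-0.04,0.009],[0,0,0],0.085],
    [[-0.085,-0.067,0.015],[0,0,0],0.085],
    [[-0.12,-0.095,0.021],[0,0,0],0.085],
    [[-0.155,-0.122,0.028],[0,0,-0.01],0.085],
    [[-0.19,-0.15,0.035],[0,0,-0.01],0.085],
    [[-0.215,-0.17,0.039],[0,0,-0.01],0.085],
    [[-0.231,-0.182,0.041],[0,0,-0.01],0.085],
    [[-0.231,-0.182,0.041],[0,0,-0.01],0.085],
    [[-0.231,-0.182,0.041],[0,0,-0.01],0.085],
    [[-0.231,-0.182,0.041],[0,0,-0.01],0.085],
  ],
  newtons=40,
)

```text
t: 1.2
ee_pos: [374.8, 330.7, 201.3]
tcp_rot: [0.178, 0.984, 0.0, -0.0]
contact_force: [0.3, 0.0, -0.2]
finger_gap: 0.994
finger_force: 0.0
```

```bash
python3 - <<'E'
from m import *
f=grab('wrist'); W=world(f); Z=W[...,2]; print(f['position'])
g=cv2.cvtColor(f['frame'],cv2.COLOR_RGB2HSV)
M=(Z>14)&(Z<40)&(np.hypot(W[...,0]-375,W[...,1]-329)<110)
n,l,s,ce=cv2.connectedComponentsWithStats(M.astype(np.uint8)); print(s[1:][s[1:,4]>100],ce[1:][s[1:,4]>100])
P=W[M&(Z>20)][:,:2]; print(cv2.minAreaRect(P.astype(np.float32)),P.mean(0),np.median(Z[M]))
E
python3 go.py 375 329 13 69.5; ls pics
```

```text
[298.4995836  358.59230859 332.93359717]
[[ 297  127   24  103 2159]
 [ 322  130   22  102 2149]] [[308.92125984 176.72255674]
 [332.49697534 179.41321545]]
((373.1632080078125, 329.56597900390625), (46.911903381347656, 112.894287109375), 70.25343322753906) [370.33067659 330.56044349] 24.035829622764908
t 1.25 at [374.7 330.8 201.4] yaw 69.5 gap 84.6 F 0.0 j6 -0.58
d [-0.0009 -0.0017  0.1884] r [ 0. -0.  0.]
scene_0.05.png
top_0.10.png
wrist_1.25.png
```

The wrist measurement agrees: a 47x113 mm pair, top at 24 mm. Descending to grip.

servo_tool(
  deltas=[
    [[0.001,-0.002,0.02],[0,0,-0.012],0.085],
    [[0.001,-0.002,0.05],[0,0,-0.012],0.085],
    [[0.001,-0.002,0.085],[0,0,-0.012],0.085],
    [[0.001,-0.002,0.12],[0,0,-0.012],0.085],
    [[0.001,-0.002,0.15],[0,0,-0.012],0.085],
    [[0.001,-0.002,0.172],[0,0,-0.012],0.085],
    [[0.001,-0.002,0.182],[0,0,-0.012],0.085],
    [[0.001,-0.002,0.188],[0,0,-0.012],0.085],
    [[0.001,-0.002,0.188],[0,0,-0.012],0.06],
    [[0.001,-0.002,0.188],[0,0,-0.012],0.055],
    [[0.001,-0.002,0.188],[0,0,-0.012],0.05],
    [[0.001,-0.002,0.188],[0,0,-0.012],0.045],
    [[0.001,-0.002,0.188],[0,0,-0.012],0.04],
    [[0.001,-0.002,0.188],[0,0,-0.012],0.035],
    [[0.001,-0.002,0.188],[0,0,-0.012],0.035],
    [[0.001,-0.002,0.188],[0,0,-0.012],0.035],
    [[0.001,-0.002,0.188],[0,0,-0.012],0.035],
  ],
  newtons=50,
)

```text
t: 2.95
ee_pos: [374.7, 329.2, 14.6]
tcp_rot: [0.173, 0.985, 0.001, 0.001]
contact_force: [-0.5, 0.7, 6.4]
finger_gap: 0.502
finger_force: 52.7
```

```bash
python3 go.py 375 329 150 69.5
```

```text
t 2.95 at [374.7 329.2  14.6] yaw 70.1 gap 42.8 F 52.7 j6 -0.59
d [-0.0006  0.0002 -0.1354] r [0.002 0.001 0.011]
```

servo_tool(
  deltas=[
    [[0,0,-0.005],[0,0,0],0.035],
    [[0,0,-0.015],[0,0,0],0.035],
    [[0,0,-0.03],[0,0,0],0.035],
    [[0,0,-0.05],[0,0,0],0.035],
    [[0,0,-0.075],[0,0,0],0.035],
    [[0,0,-0.105],[0,0,0],0.035],
    [[0,0,-0.135],[0,0,0],0.035],
    [[0,0,-0.165],[0,0,0],0.035],
    [[0,0,-0.19],[0,0,0],0.035],
    [[0,0,-0.205],[0,0,0],0.035],
    [[0,0,-0.21],[0,0,0],0.035],
    [[0,0,-0.21],[0,0,0],0.035],
    [[0,0,-0.21],[0,0,0],0.035],
  ],
)

```text
t: 4.25
ee_pos: [372.8, 327.8, 222.3]
tcp_rot: [0.173, 0.985, -0.001, -0.001]
contact_force: [-0.2, 0.4, -0.5]
finger_gap: 0.496
finger_force: 51.7
```

```bash
python3 - <<'E'
from h import *
grab('wrist')
E
python3 go.py 556 -393 240 10.4; ls pics
```

```text
t 4.3 at [372.7 327.7 221.9] yaw 70.1 gap 42.8 F 51.7 j6 -0.59
d [-0.4174 -0.6155 -0.0173] r [-0.003 -0.     1.042]
scene_0.05.png
top_0.10.png
wrist_1.25.png
wrist_4.30.png
```

View pics/wrist_4.30.png

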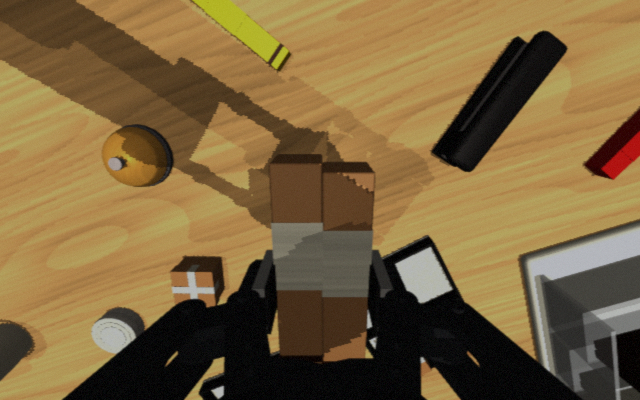

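Both cartons are held side by side, at (275-375, 155-360). Carrying them over to the carton tray.

servo_tool(
  deltas=[
    [[-0.006,-0.009,0],[0,0,0.015],0.035],
    [[-0.017,-0.025,-0.001],[0,0,0.04],0.035],
    [[-0.031,-0.046,-0.001],[0,0,0.08],0.035],
    [[-0.05,-0.074,-0.002],[0,0,0.125],0.035],
    [[-0.073,-0.108,-0.003],[0,0,0.18],0.035],
    [[-0.098,-0.145,-0.004],[0,0,0.245],0.035],
    [[-0.125,-0.185,-0.005],[0,0,0.31],0.035],
    [[-0.152,-0.225,-0.006],[0,0,0.38],0.035],
    [[-0.18,-0.265,-0.007],[0,0,0.45],0.035],
    [[-0.209,-0.308,-0.008],[0,0,0.52],0.035],
    [[-0.236,-0.348,-0.01],[0,0,0.59],0.035],
    [[-0.263,-0.388,-0.011],[0,0,0.66],0.035],
    [[-0.29,-0.428,-0.012],[0,0,0.72],0.035],
    [[-0.317,-0.468,-0.013],[0,0,0.79],0.035],
    [[-0.342,-0.505,-0.014],[0,0,0.855],0.035],
    [[-0.365,-0.539,-0.015],[0,0,0.91],0.035],
    [[-0.384,-0.566,-0.016],[0,0,0.96],0.035],
    [[-0.399,-0.588,-0.017],[0,0,0.995],0.035],
    [[-0.411,-0.606,-0.017],[0,0,1.025],0.035],
    [[-0.417,-0.615,-0.017],[0,0,1.04],0.035],
  ],
)

```text
t: 6.3
ee_pos: [555.6, -393.9, 238.7]
tcp_rot: [0.64, 0.768, -0.0, -0.001]
contact_force: [0.2, -0.2, -0.5]
finger_gap: 0.502
finger_force: 51.7
```

servo_tool(
  deltas=[
    [[0,0,0],[0,0,0],0.035],
    [[0,0,0],[0,0,0],0.035],
    [[0,0,0],[0,0,0],0.035],
  ],
)

```text
t: 6.6
ee_pos: [556.4, -390.4, 240.0]
tcp_rot: [0.639, 0.769, 0.0, -0.001]
contact_force: [-1.0, -0.4, -0.0]
finger_gap: 0.5
finger_force: 51.7
```

```bash
python3 - <<'E'
from m import *
f=grab('wrist'); W=world(f); Z=W[...,2]
g=cv2.cvtColor(f['frame'],cv2.COLOR_RGB2HSV); w=(g[...,1]<60)&(g[...,2]>100)&(Z<12)&(Z>-5)
n,l,s,ce=cv2.connectedComponentsWithStats(w.astype(np.uint8))
for i in range(1,n):
    if s[i,4]>400: print(s[i],ce[i],cv2.minAreaRect(W[l==i][:,:2].astype(np.float32)))
E
python3 go.py 556 -393 20 10.4; ls -t pics|head -1
```

```text
[516   0  77  24 789] [563.78580482   8.92141952] ((762.290771484375, -177.18470764160156), (79.05755615234375, 21.56593132019043), 10.08069133758545)
[ 270  113  100   49 3615] [321.50677732 132.64979253] ((545.6246948242188, -351.161376953125), (116.2051010131836, 56.46567153930664), 10.169151306152344)
[376 114  43  13 429] [398.98601399 118.83916084] ((630.4598388671875, -314.838623046875), (48.64737319946289, 13.71971321105957), 10.708124160766602)
t 6.65 at [ 556.5 -390.4  240.2] yaw 10.6 gap 43.1 F 51.7 j6 -0.86
d [-0.0026 -0.0009  0.2202] r [-0.    -0.001  0.004]
wrist_6.65.png
```

servo_tool(
  deltas=[
    [[0.0,-0.003,0.015],[0,0,0.004],0.035],
    [[0,-0.003,0.04],[0,0,0.004],0.035],
    [[0,-0.003,0.07],[0,0,0.004],0.035],
    [[0,-0.003,0.1],[0,0,0.004],0.035],
    [[0,-0.003,0.13],[0,0,0.004],0.035],
    [[0,-0.003,0.16],[0,0,0.004],0.035],
    [[0,-0.003,0.185],[0,0,0.004],0.035],
    [[0,-0.003,0.2],[0,0,0.004],0.035],
    [[0,-0.003,0.209],[0,0,0.004],0.035],
    [[0,-0.003,0.215],[0,0,0.004],0.035],
    [[0,-0.003,0.219],[0,0,0.004],0.035],
    [[0,-0.003,0.22],[0,0,0.004],0.035],
    [[0,-0.003,0.22],[0,0,0.004],0.035],
    [[0,-0.003,0.22],[0,0,0.004],0.035],
  ],
)

```text
t: 8.05
ee_pos: [554.4, -392.7, 21.3]
tcp_rot: [0.641, 0.768, 0.0, 0.001]
contact_force: [-0.3, -0.2, -0.2]
finger_gap: 0.505
finger_force: 51.7
```

```bash
python3 go.py 554 -391 19 10.4
```

```text
t 8.05 at [ 554.4 -392.7   21.3] yaw 10.3 gap 43.1 F 51.7 j6 -0.86
d [ 0.0018 -0.      0.0023] r [ 0.001  0.001 -0.001]
```

servo_tool(
  deltas=[
    [[0,0,0.0015],[0,0,0],0.035],
    [[0,0,0.0025],[0,0,0],0.035],
    [[0,0,0.0025],[0,0,0],0.035],
    [[0,0,0.0025],[0,0,0],0.045],
    [[0,0,0.0025],[0,0,0],0.05],
    [[0,0,0.0025],[0,0,0],0.055],
    [[0,0,0.0025],[0,0,0],0.06],
    [[0,0,0.0025],[0,0,0],0.06],
    [[0,0,0.0025],[0,0,0],0.06],
    [[0,0,-0.005],[0,0,0],0.06],
    [[0,0,-0.02],[0,0,0],0.06],
    [[0,0,-0.045],[0,0,0],0.06],
    [[0,0,-0.08],[0,0,0],0.07],
    [[0,0,-0.12],[0,0,0],0.085],
    [[0,0,-0.16],[0,0,0],0.085],
    [[0,0,-0.195],[0,0,0],0.085],
    [[0,0,-0.22],[0,0,0],0.085],
    [[0,0,-0.225],[0,0,0],0.085],
    [[0,0,-0.225],[0,0,0],0.085],
  ],
)

```text
t: 9.95
ee_pos: [554.3, -392.7, 247.5]
tcp_rot: [0.641, 0.768, 0.0, 0.002]
contact_force: [-0.5, 0.5, 0.1]
finger_gap: 0.997
finger_force: 0.0
```

```bash
python3 - <<'E'
from m import *
f=grab('wrist'); W=world(f); Z=W[...,2]
M=(Z>23)&(Z<32)&(np.hypot(W[...,0]-554,W[...,1]+391)<68); n,l,s,ce=cv2.connectedComponentsWithStats(M.astype(np.uint8))
for i in range(1,n):
    if s[i,4]>150: print(s[i],ce[i],cv2.minAreaRect(W[l==i][:,:2].astype(np.float32)),np.median(Z[l==i]))
E
python3 go.py 373 -298 240 30; ls -t pics|head -1
```

```text
[ 302  123   39   95 3429] [320.76757072 169.4141149 ] ((553.3248901367188, -392.23602294921875), (44.49855041503906, 113.48894500732422), 10.386131286621094) 28.00191326944895
t 10.0 at [ 553.4 -392.   245.2] yaw 10.3 gap 84.9 F 0.0 j6 -0.86
d [ 0.1248 -0.1607  0.0053] r [-0.    -0.    -0.344]
wrist_10.00.png
```

Cartons are placed: 44x113 mm at 10.4°, top at 28 mm, centred. Next is the jar.

servo_tool(
  deltas=[
    [[0.01,-0.013,0],[0,0,-0.03],0.085],
    [[0.028,-0.036,0.001],[0,0,-0.08],0.085],
    [[0.05,-0.064,0.002],[0,0,-0.14],0.085],
    [[0.075,-0.096,0.003],[0,0,-0.2],0.085],
    [[0.098,-0.126,0.004],[0,0,-0.27],0.085],
    [[0.116,-0.149,0.005],[0,0,-0.32],0.085],
    [[0.125,-0.161,0.005],[0,0,-0.344],0.085],
    [[0.125,-0.161,0.005],[0,0,-0.344],0.085],
    [[0.125,-0.161,0.005],[0,0,-0.344],0.085],
    [[0.125,-0.161,0.005],[0,0,-0.344],0.085],
  ],
)

```text
t: 11.0
ee_pos: [373.6, -298.5, 239.8]
tcp_rot: [0.5, 0.866, 0.0, -0.0]
contact_force: [1.2, -0.8, -0.2]
finger_gap: 0.999
finger_force: 0.0
```

```bash
python3 - <<'E'
from m import *
f=grab('wrist'); W=world(f); Z=W[...,2]
M=(Z>69)&(Z<82)&(np.hypot(W[...,0]-373,W[...,1]+298)<50); n,l,s,ce=cv2.connectedComponentsWithStats(M.astype(np.uint8))
for i in range(1,n):
    if s[i,4]>50: print(s[i],ce[i],cv2.minEnclosingCircle(W[l==i][:,:2].astype(np.float32)),W[l==i].mean(0))
E
python3 go.py 373 -298 35 30; ls -t pics|head -1
```

```text
[ 297  166   44   44 1475] [318.61084746 187.62915254] ((371.7781677246094, -302.60772705078125), 22.447593688964844) [ 371.27695456 -301.8367709    75.09792032]
t 11.05 at [ 373.7 -298.5  239.9] yaw 30.0 gap 84.9 F 0.0 j6 -1.29
d [ 0.0007 -0.0003  0.2049] r [ 0. -0.  0.]
wrist_11.05.png
```

servo_tool(
  deltas=[
    [[-0.001,-0.002,0.015],[0,0,0],0.085],
    [[-0.002,-0.004,0.045],[0,0,0],0.085],
    [[-0.002,-0.004,0.08],[0,0,0],0.085],
    [[-0.002,-0.004,0.115],[0,0,0],0.085],
    [[-0.002,-0.004,0.15],[0,0,0],0.085],
    [[-0.002,-0.004,0.18],[0,0,0],0.085],
    [[-0.002,-0.004,0.197],[0,0,0],0.085],
    [[-0.002,-0.004,0.205],[0,0,0],0.085],
    [[-0.002,-0.004,0.205],[0,0,0],0.07],
    [[-0.002,-0.004,0.205],[0,0,0],0.06],
    [[-0.002,-0.004,0.205],[0,0,0],0.055],
    [[-0.002,-0.004,0.205],[0,0,0],0.05],
    [[-0.002,-0.004,0.205],[0,0,0],0.045],
    [[-0.002,-0.004,0.205],[0,0,0],0.04],
    [[-0.002,-0.004,0.205],[0,0,0],0.038],
    [[-0.002,-0.004,0.205],[0,0,0],0.038],
    [[-0.002,-0.004,0.205],[0,0,0],0.038],
  ],
  newtons=50,
)

```text
t: 12.75
ee_pos: [371.4, -302.6, 36.6]
tcp_rot: [0.5, 0.866, -0.0, 0.001]
contact_force: [-0.2, 1.1, 5.3]
finger_gap: 0.525
finger_force: 50.2
```

servo_tool(
  deltas=[
    [[0,0,-0.005],[0,0,0],0.038],
    [[0,0,-0.015],[0,0,0],0.038],
    [[0,0,-0.035],[0,0,0],0.038],
    [[0,0,-0.06],[0,0,0],0.038],
    [[0,0,-0.095],[0,0,0],0.038],
    [[0,0,-0.13],[0,0,0],0.038],
    [[0,0,-0.165],[0,0,0],0.038],
    [[0,0,-0.195],[0,0,0],0.038],
    [[0,0,-0.21],[0,0,0],0.038],
    [[0,0,-0.215],[0,0,0],0.038],
    [[0,0,-0.215],[0,0,0],0.038],
    [[0,0,-0.215],[0,0,0],0.038],
  ],
)

```text
t: 13.95
ee_pos: [369.8, -301.1, 249.1]
tcp_rot: [0.5, 0.866, 0.0, -0.001]
contact_force: [-0.5, 0.9, -1.4]
finger_gap: 0.525
finger_force: 51.2
```

```bash
python3 go.py 679 -109 250 83.9; python3 -c "
from h import *
grab('wrist')"; ls -t pics|head -1
```

```text
t 13.95 at [ 369.8 -301.1  249.1] yaw 30.0 gap 44.8 F 51.2 j6 -1.3
d [ 0.0116  0.3639 -0.0011] r [ 0.    -0.002 -0.94 ]
wrist_14.00.png
```

servo_tool(
  deltas=[
    [[0,0.008,0],[0,0,-0.02],0.038],
    [[0.001,0.025,0],[0,0,-0.065],0.038],
    [[0.002,0.05,0],[0,0,-0.13],0.038],
    [[0.003,0.085,0],[0,0,-0.22],0.038],
    [[0.004,0.12,0],[0,0,-0.31],0.038],
    [[0.005,0.16,0],[0,0,-0.41],0.038],
    [[0.006,0.2,0],[0,0,-0.51],0.038],
    [[0.008,0.24,0],[0,0,-0.62],0.038],
    [[0.009,0.28,0],[0,0,-0.72],0.038],
    [[0.01,0.315,0],[0,0,-0.81],0.038],
    [[0.011,0.34,0],[0,0,-0.88],0.038],
    [[0.012,0.357,0],[0,0,-0.92],0.038],
    [[0.012,0.364,0],[0,0,-0.94],0.038],
    [[0.012,0.364,0],[0,0,-0.94],0.038],
    [[0.012,0.364,0],[0,0,-0.94],0.038],
    [[0.012,0.364,0],[0,0,-0.94],0.038],
  ],
)

```text
t: 15.6
ee_pos: [678.8, -110.0, 250.0]
tcp_rot: [0.054, 0.999, -0.0, -0.001]
contact_force: [-0.0, 0.1, -1.2]
finger_gap: 0.525
finger_force: 51.2
```

```bash
python3 - <<'E'
from m import *
f=grab('wrist'); W=world(f); Z=W[...,2]
g=cv2.cvtColor(f['frame'],cv2.COLOR_RGB2HSV); w=(g[...,1]<60)&(g[...,2]>100)&(Z<12)&(Z>-5)
n,l,s,ce=cv2.connectedComponentsWithStats(w.astype(np.uint8))
for i in range(1,n):
    if s[i,4]>400: print(s[i],ce[i],cv2.minAreaRect(W[l==i][:,:2].astype(np.float32)))
E
python3 go.py 678 -109 42 83.9; ls -t pics|head -1
```

```text
[   0   20  140  132 6370] [69.70141287 85.56593407] ((552.7225952148438, -395.2967224121094), (114.89942932128906, 128.12799072265625), 10.37387752532959)
[ 459   80  113   91 7477] [515.36164237 125.0913468 ] ((651.9852294921875, 126.97673034667969), (83.18013763427734, 130.3509063720703), 5.998289585113525)
[ 268  134  111   65 5943] [322.54753492 163.04055191] ((675.7450561523438, -108.47152709960938), (135.4781494140625, 81.72107696533203), 83.84748840332031)
[ 464  157  106   40 1175] [517.48340426 173.27489362] ((716.9581909179688, 133.911376953125), (30.354248046875, 129.86138916015625), 5.8883771896362305)
[ 272  205  103   45 1477] [327.87271496 216.42654028] ((756.0069580078125, -117.29350280761719), (137.27212524414062, 65.32112121582031), 81.6615982055664)
t 15.65 at [ 678.9 -110.   250.2] yaw 83.8 gap 45.0 F 51.2 j6 -1.69
d [0.0009 0.001  0.2082] r [-0.    -0.001 -0.002]
wrist_15.65.png
```

servo_tool(
  deltas=[
    [[0.002,0.001,0.01],[0,0,0],0.038],
    [[0.002,0.001,0.03],[0,0,0],0.038],
    [[0.002,0.001,0.06],[0,0,0],0.038],
    [[0.002,0.001,0.09],[0,0,0],0.038],
    [[0.002,0.001,0.12],[0,0,0],0.038],
    [[0.002,0.001,0.15],[0,0,0],0.038],
    [[0.002,0.001,0.175],[0,0,0],0.038],
    [[0.002,0.001,0.19],[0,0,0],0.038],
    [[0.002,0.001,0.2],[0,0,0],0.038],
    [[0.002,0.001,0.205],[0,0,0],0.038],
    [[0.002,0.001,0.207],[0,0,0],0.038],
    [[0.002,0.001,0.207],[0,0,0],0.038],
    [[0.002,0.001,0.207],[0,0,0],0.038],
  ],
)

```text
t: 16.95
ee_pos: [678.8, -108.3, 44.7]
tcp_rot: [0.053, 0.999, -0.0, 0.001]
contact_force: [0.0, 0.2, -1.5]
finger_gap: 0.526
finger_force: 51.2
```

```bash
python3 go.py 676 -109 40.5 83.9
```

```text
t 16.95 at [ 678.8 -108.3   44.7] yaw 83.9 gap 44.9 F 51.2 j6 -1.69
d [ 0.0027 -0.001   0.0041] r [-0.     0.002 -0.   ]
```

servo_tool(
  deltas=[
    [[0.001,0,0.002],[0,0,0],0.038],
    [[0.001,0,0.0035],[0,0,0],0.038],
    [[0.001,0,0.0045],[0,0,0],0.038],
    [[0.001,0,0.0045],[0,0,0],0.038],
    [[0.001,0,0.0045],[0,0,0],0.038],
  ],
)

```text
t: 17.45
ee_pos: [677.2, -108.1, 40.7]
tcp_rot: [0.053, 0.999, -0.0, 0.0]
contact_force: [-2.6, 0.0, 6.4]
finger_gap: 0.525
finger_force: 52.1
```

servo_tool(
  deltas=[
    [[0,0,0],[0,0,0],0.042],
    [[0,0,0],[0,0,0],0.046],
    [[0,0,0],[0,0,0],0.05],
    [[0,0,0],[0,0,0],0.055],
    [[0,0,0],[0,0,0],0.062],
    [[0,0,0],[0,0,0],0.07],
    [[0,0,0],[0,0,0],0.078],
    [[0,0,0],[0,0,0],0.078],
    [[0,0,-0.01],[0,0,0],0.078],
    [[0,0,-0.03],[0,0,0],0.078],
    [[0,0,-0.06],[0,0,0],0.08],
    [[0,0,-0.1],[0,0,0],0.085],
    [[0,0,-0.14],[0,0,0],0.085],
    [[0,0,-0.18],[0,0,0],0.085],
    [[0,0,-0.2],[0,0,0],0.085],
    [[0,0,-0.205],[0,0,0],0.085],
    [[0,0,-0.205],[0,0,0],0.085],
  ],
)

```text
t: 19.15
ee_pos: [677.2, -108.1, 245.2]
tcp_rot: [0.053, 0.999, -0.0, 0.001]
contact_force: [-1.0, -1.0, -0.8]
finger_gap: 0.996
finger_force: 0.0
```

```bash
python3 - <<'E'
from m import *
f=grab('wrist'); W=world(f); Z=W[...,2]
M=(Z>72)&(Z<90)&(np.hypot(W[...,0]-677,W[...,1]+109)<50); n,l,s,ce=cv2.connectedComponentsWithStats(M.astype(np.uint8))
for i in range(1,n):
    if s[i,4]>50: print(s[i],cv2.minEnclosingCircle(W[l==i][:,:2].astype(np.float32)),W[l==i].mean(0))
E
python3 go.py 483 -11 240 95; ls -t pics|head -1
```

```text
[ 300  163   44   44 1473] ((677.1541137695312, -109.14769744873047), 22.45779037475586) [ 676.14388066 -108.82201463   79.11662517]
t 19.2 at [ 676.2 -107.9  243.1] yaw 83.9 gap 84.6 F 0.0 j6 -1.69
d [0.2024 0.0757 0.0034] r [ 0.    -0.001 -0.194]
wrist_19.20.png
```

The jar stands in its bay, with its flat lid at 79 mm. Next is the tin.

servo_tool(
  deltas=[
    [[0.012,0.005,0],[0,0,-0.01],0.085],
    [[0.035,0.013,0.001],[0,0,-0.03],0.085],
    [[0.07,0.026,0.001],[0,0,-0.07],0.085],
    [[0.11,0.041,0.002],[0,0,-0.11],0.085],
    [[0.15,0.056,0.003],[0,0,-0.15],0.085],
    [[0.182,0.068,0.003],[0,0,-0.18],0.085],
    [[0.197,0.074,0.003],[0,0,-0.19],0.085],
    [[0.202,0.076,0.003],[0,0,-0.194],0.085],
    [[0.202,0.076,0.003],[0,0,-0.194],0.085],
    [[0.202,0.076,0.003],[0,0,-0.194],0.085],
    [[0.202,0.076,0.003],[0,0,-0.194],0.085],
  ],
)

```text
t: 20.3
ee_pos: [484.9, -11.4, 240.5]
tcp_rot: [-0.043, 0.999, -0.0, -0.0]
contact_force: [-0.0, 0.4, -0.4]
finger_gap: 0.999
finger_force: 0.0
```

```bash
python3 - <<'E'
from m import *
f=grab('wrist'); W=world(f); Z=W[...,2]
M=(Z>20)&(Z<32)&(np.hypot(W[...,0]-483,W[...,1]+11)<50); n,l,s,ce=cv2.connectedComponentsWithStats(M.astype(np.uint8))
for i in range(1,n):
    if s[i,4]>50: print(s[i],cv2.minEnclosingCircle(W[l==i][:,:2].astype(np.float32)),W[l==i].mean(0))
E
python3 go.py 483 -11 14 95; ls -t pics|head -1
```

```text
[ 298  146   50   51 1975] ((481.65399169921875, -11.477965354919434), 29.811384201049805) [480.64706032 -11.50345443  24.28382544]
t 20.35 at [484.9 -11.3 240.6] yaw 95.0 gap 85.2 F 0.0 j6 -1.77
d [0.0019 0.0005 0.2266] r [-0.     0.    -0.001]
wrist_20.35.png
```

servo_tool(
  deltas=[
    [[0.002,0,0.015],[0,0,0],0.085],
    [[0.004,0,0.045],[0,0,0],0.085],
    [[0.004,0,0.085],[0,0,0],0.085],
    [[0.004,0,0.125],[0,0,0],0.085],
    [[0.004,0,0.165],[0,0,0],0.085],
    [[0.004,0,0.2],[0,0,0],0.085],
    [[0.004,0,0.22],[0,0,0],0.085],
    [[0.004,0,0.228],[0,0,0],0.085],
    [[0.004,0,0.228],[0,0,0],0.075],
    [[0.004,0,0.228],[0,0,0],0.07],
    [[0.004,0,0.228],[0,0,0],0.065],
    [[0.004,0,0.228],[0,0,0],0.06],
    [[0.004,0,0.228],[0,0,0],0.055],
    [[0.004,0,0.228],[0,0,0],0.052],
    [[0.004,0,0.228],[0,0,0],0.052],
    [[0.004,0,0.228],[0,0,0],0.052],
  ],
  newtons=40,
)

```text
t: 21.95
ee_pos: [481.5, -11.3, 14.5]
tcp_rot: [-0.044, 0.999, -0.0, 0.001]
contact_force: [-0.9, 0.7, 4.5]
finger_gap: 0.687
finger_force: 41.9
```

servo_tool(
  deltas=[
    [[0,0,-0.005],[0,0,0],0.052],
    [[0,0,-0.015],[0,0,0],0.052],
    [[0,0,-0.035],[0,0,0],0.052],
    [[0,0,-0.065],[0,0,0],0.052],
    [[0,0,-0.1],[0,0,0],0.052],
    [[0,0,-0.135],[0,0,0],0.052],
    [[0,0,-0.16],[0,0,0],0.052],
    [[0,0,-0.175],[0,0,0],0.052],
    [[0,0,-0.18],[0,0,0],0.052],
    [[0,0,-0.18],[0,0,0],0.052],
  ],
)

```text
t: 22.95
ee_pos: [480.4, -11.3, 193.8]
tcp_rot: [-0.044, 0.999, -0.0, 0.001]
contact_force: [0.2, -0.3, -0.7]
finger_gap: 0.687
finger_force: 43.1
```

```bash
python3 go.py 653 125 195 96; python3 -c "
from h import *
grab('wrist')"; ls -t pics|head -1
```

```text
t 22.95 at [480.4 -11.3 193.8] yaw 95.0 gap 58.7 F 43.1 j6 -1.77
d [-0.1838  0.1207 -0.0008] r [-0.     0.002 -0.017]
wrist_23.00.png
```

servo_tool(
  deltas=[
    [[-0.006,0.004,0],[0,0,0],0.052],
    [[-0.02,0.013,0],[0,0,0],0.052],
    [[-0.042,0.027,0],[0,0,0],0.052],
    [[-0.07,0.046,0],[0,0,0],0.052],
    [[-0.1,0.066,0],[0,0,-0.01],0.052],
    [[-0.13,0.085,0],[0,0,-0.017],0.052],
    [[-0.156,0.102,0],[0,0,-0.017],0.052],
    [[-0.174,0.114,0],[0,0,-0.017],0.052],
    [[-0.184,0.121,0],[0,0,-0.017],0.052],
    [[-0.184,0.121,0],[0,0,-0.017],0.052],
    [[-0.184,0.121,0],[0,0,-0.017],0.052],
    [[-0.184,0.121,0],[0,0,-0.017],0.052],
  ],
)

```text
t: 24.2
ee_pos: [651.8, 124.7, 192.3]
tcp_rot: [-0.052, 0.999, -0.0, -0.001]
contact_force: [-0.5, -1.0, -1.5]
finger_gap: 0.687
finger_force: 43.1
```

```bash
python3 - <<'E'
from m import *
f=grab('wrist'); W=world(f); Z=W[...,2]
g=cv2.cvtColor(f['frame'],cv2.COLOR_RGB2HSV); w=(g[...,1]<60)&(g[...,2]>100)&(Z<12)&(Z>-5)
n,l,s,ce=cv2.connectedComponentsWithStats(w.astype(np.uint8))
for i in range(1,n):
    if s[i,4]>400: print(s[i],ce[i],cv2.minAreaRect(W[l==i][:,:2].astype(np.float32)))
E
python3 go.py 653 125 18.5 96; ls -t pics|head -1
```

```text
[  507    57   133    96 10749] [574.21927621 104.47976556] ((548.8560791015625, 368.8685607910156), (84.14256286621094, 127.52234649658203), 10.346115112304688)
[  38  132  126   94 5128] [110.55713729 173.62656006] ((676.6783447265625, -113.39742279052734), (129.30831909179688, 79.94173431396484), 83.7531509399414)
[ 258  144  129   73 6468] [320.60559678 177.05457638] ((652.7328491210938, 123.5688247680664), (81.13220977783203, 136.08204650878906), 5.993852615356445)
[ 505  152  122   24 1625] [564.43753846 162.83938462] ((607.5665893554688, 379.9399719238281), (19.78165054321289, 126.59912872314453), 10.26926326751709)
[  66  221   94   69 1794] [123.41415831 247.54180602] ((767.957275390625, -111.27018737792969), (105.01504516601562, 75.51986694335938), 83.72122192382812)
t 24.25 at [652.  124.6 192.5] yaw 95.9 gap 58.6 F 43.1 j6 -1.55
d [-0.0013  0.0003  0.174 ] r [-0.    -0.001 -0.001]
wrist_24.25.png
```

```bash
cp pics/$(ls -t pics|head -1) pics/v.png
```

```text
(no output)
```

View pics/v.png

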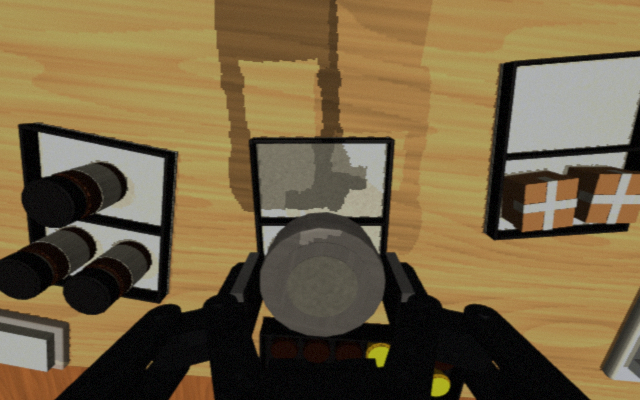

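The tin is held level at (322,275) over its tray, the jar stands in its bay on the left at (90,190), and the bay centre is confirmed at (653,124). Lowering.

servo_tool(
  deltas=[
    [[-0.001,0,0.01],[0,0,0],0.052],
    [[-0.001,0,0.03],[0,0,0],0.052],
    [[-0.001,0,0.06],[0,0,0],0.052],
    [[-0.001,0,0.09],[0,0,0],0.052],
    [[-0.001,0,0.12],[0,0,0],0.052],
    [[-0.001,0,0.145],[0,0,0],0.052],
    [[-0.001,0,0.16],[0,0,0],0.052],
    [[-0.001,0,0.168],[0,0,0],0.052],
    [[-0.001,0,0.172],[0,0,0],0.052],
    [[-0.001,0,0.172],[0,0,0],0.052],
    [[-0.001,0,0.172],[0,0,0],0.052],
  ],
)

```text
t: 25.35
ee_pos: [655.0, 125.5, 22.2]
tcp_rot: [-0.052, 0.999, 0.0, 0.001]
contact_force: [0.7, 0.1, 0.0]
finger_gap: 0.682
finger_force: 43.1
```

```bash
python3 go.py 652.5 124.5 18.5 96
```

```text
t 25.35 at [655.  125.5  22.2] yaw 96.0 gap 58.3 F 43.1 j6 -1.55
d [ 0.0026 -0.0008  0.0037] r [ 0.     0.003 -0.   ]
```

servo_tool(
  deltas=[
    [[0.001,0,0.002],[0,0,0],0.052],
    [[0.002,0,0.003],[0,0,0],0.052],
    [[0.002,0,0.004],[0,0,0],0.052],
    [[0.002,0,0.004],[0,0,0],0.052],
    [[0.002,0,0.004],[0,0,0],0.052],
    [[0.002,0,0.004],[0,0,0],0.056],
    [[0.002,0,0.004],[0,0,0],0.06],
    [[0.002,0,0.004],[0,0,0],0.065],
    [[0.002,0,0.004],[0,0,0],0.07],
    [[0.002,0,0.004],[0,0,0],0.078],
    [[0.002,0,0.004],[0,0,0],0.08],
    [[0.002,0,0.004],[0,0,0],0.08],
    [[0.002,0,-0.01],[0,0,0],0.08],
    [[0.002,0,-0.04],[0,0,0],0.08],
    [[0.002,0,-0.08],[0,0,0],0.085],
    [[0.002,0,-0.12],[0,0,0],0.085],
    [[0.002,0,-0.16],[0,0,0],0.085],
    [[0.002,0,-0.19],[0,0,0],0.085],
    [[0.002,0,-0.2],[0,0,0],0.085],
    [[0.002,0,-0.2],[0,0,0],0.085],
  ],
)

```text
t: 27.35
ee_pos: [653.1, 125.4, 223.7]
tcp_rot: [-0.052, 0.999, 0.0, 0.003]
contact_force: [-0.3, 0.6, -1.2]
finger_gap: 0.997
finger_force: 0.0
```

```bash
python3 - <<'E'
from m import *
f=grab('wrist'); W=world(f); Z=W[...,2]
M=(Z>24)&(Z<36)&(np.hypot(W[...,0]-653,W[...,1]-124.5)<38); n,l,s,ce=cv2.connectedComponentsWithStats(M.astype(np.uint8))
for i in range(1,n):
    if s[i,4]>50: print(s[i],cv2.minEnclosingCircle(W[l==i][:,:2].astype(np.float32)),W[l==i].mean(0))
E
python3 go.py 447 135 240 69.1; ls -t pics|head -1
```

```text
[ 295  151   54   52 2193] ((652.7700805664062, 124.27330780029297), 29.845977783203125) [651.69590189 124.31964132  28.29978947]
t 27.4 at [651.8 125.2 221.1] yaw 96.0 gap 85.1 F 0.0 j6 -1.55
d [ 0.2026  0.031  -0.0191] r [0.    0.001 0.469]
wrist_27.40.png
```

The tin is placed, with its top at 28 mm. Next is the gift box.

servo_tool(
  deltas=[
    [[0.012,0.002,-0.001],[0,0,0.03],0.085],
    [[0.035,0.005,-0.003],[0,0,0.08],0.085],
    [[0.07,0.01,-0.007],[0,0,0.16],0.085],
    [[0.11,0.017,-0.01],[0,0,0.25],0.085],
    [[0.15,0.023,-0.014],[0,0,0.35],0.085],
    [[0.182,0.028,-0.017],[0,0,0.42],0.085],
    [[0.197,0.03,-0.019],[0,0,0.455],0.085],
    [[0.203,0.031,-0.019],[0,0,0.469],0.085],
    [[0.203,0.031,-0.019],[0,0,0.469],0.085],
    [[0.203,0.031,-0.019],[0,0,0.469],0.085],
    [[0.203,0.031,-0.019],[0,0,0.469],0.085],
  ],
)

```text
t: 28.5
ee_pos: [447.5, 134.8, 239.3]
tcp_rot: [0.181, 0.983, -0.0, -0.0]
contact_force: [-0.8, 0.5, -0.1]
finger_gap: 0.998
finger_force: 0.0
```

```bash
python3 - <<'E'
from m import *
f=grab('wrist'); W=world(f); Z=W[...,2]
M=(Z>36)&(Z<48)&(np.hypot(W[...,0]-447,W[...,1]-135)<60); n,l,s,ce=cv2.connectedComponentsWithStats(M.astype(np.uint8))
for i in range(1,n):
    if s[i,4]>50: print(s[i],cv2.minAreaRect(W[l==i][:,:2].astype(np.float32)),W[l==i].mean(0))
E
python3 go.py 446 134 22 69.1; ls -t pics|head -1
```

```text
[ 299  153   46   45 1979] ((444.8007507324219, 134.78790283203125), (50.4571533203125, 50.368465423583984), 69.81828308105469) [444.33132171 135.08102445  40.05323424]
t 28.55 at [447.5 134.8 239.4] yaw 69.1 gap 85.1 F 0.0 j6 -1.01
d [ 0.001  -0.0012  0.2174] r [-0. -0. -0.]
wrist_28.55.png
```

servo_tool(
  deltas=[
    [[0.001,0,0.015],[0,0,-0.01],0.085],
    [[0.002,-0.001,0.045],[0,0,-0.012],0.085],
    [[0.002,-0.001,0.085],[0,0,-0.012],0.085],
    [[0.002,-0.001,0.125],[0,0,-0.012],0.085],
    [[0.002,-0.001,0.165],[0,0,-0.012],0.085],
    [[0.002,-0.001,0.195],[0,0,-0.012],0.085],
    [[0.002,-0.001,0.21],[0,0,-0.012],0.085],
    [[0.002,-0.001,0.215],[0,0,-0.012],0.085],
    [[0.002,-0.001,0.215],[0,0,-0.012],0.07],
    [[0.002,-0.001,0.215],[0,0,-0.012],0.062],
    [[0.002,-0.001,0.215],[0,0,-0.012],0.056],
    [[0.002,-0.001,0.215],[0,0,-0.012],0.05],
    [[0.002,-0.001,0.215],[0,0,-0.012],0.045],
    [[0.002,-0.001,0.215],[0,0,-0.012],0.042],
    [[0.002,-0.001,0.215],[0,0,-0.012],0.042],
    [[0.002,-0.001,0.215],[0,0,-0.012],0.042],
  ],
  newtons=40,
)

```text
t: 30.15
ee_pos: [445.9, 135.1, 26.2]
tcp_rot: [0.176, 0.984, 0.001, 0.001]
contact_force: [-0.6, 0.2, 6.4]
finger_gap: 0.577
finger_force: 42.7
```

servo_tool(
  deltas=[
    [[0,0,-0.005],[0,0,0],0.042],
    [[0,0,-0.015],[0,0,0],0.042],
    [[0,0,-0.035],[0,0,0],0.042],
    [[0,0,-0.065],[0,0,0],0.042],
    [[0,0,-0.1],[0,0,0],0.042],
    [[0,0,-0.135],[0,0,0],0.042],
    [[0,0,-0.16],[0,0,0],0.042],
    [[0,0,-0.175],[0,0,0],0.042],
    [[0,0,-0.18],[0,0,0],0.042],
    [[0,0,-0.18],[0,0,0],0.042],
  ],
)

```text
t: 31.15
ee_pos: [444.6, 134.7, 205.6]
tcp_rot: [0.175, 0.984, 0.0, 0.001]
contact_force: [0.8, -0.4, -1.2]
finger_gap: 0.579
finger_force: 41.9
```

```bash
python3 go.py 551 366 205 100.3; python3 -c "
from h import *
grab('wrist')"; ls -t pics|head -1
```

```text
t 31.15 at [444.6 134.7 205.6] yaw 69.8 gap 49.4 F 41.9 j6 -1.02
d [-0.0199  0.2538  0.0008] r [ 0.     0.002 -0.533]
wrist_31.20.png
```

servo_tool(
  deltas=[
    [[-0.001,0.008,0],[0,0,-0.015],0.042],
    [[-0.002,0.025,0],[0,0,-0.05],0.042],
    [[-0.004,0.05,0],[0,0,-0.105],0.042],
    [[-0.006,0.08,0],[0,0,-0.17],0.042],
    [[-0.009,0.115,0],[0,0,-0.24],0.042],
    [[-0.012,0.15,0],[0,0,-0.315],0.042],
    [[-0.014,0.185,0],[0,0,-0.39],0.042],
    [[-0.017,0.215,0],[0,0,-0.45],0.042],
    [[-0.019,0.24,0],[0,0,-0.505],0.042],
    [[-0.02,0.251,0],[0,0,-0.53],0.042],
    [[-0.02,0.254,0],[0,0,-0.533],0.042],
    [[-0.02,0.254,0],[0,0,-0.533],0.042],
    [[-0.02,0.254,0],[0,0,-0.533],0.042],
    [[-0.02,0.254,0],[0,0,-0.533],0.042],
  ],
)

```text
t: 32.6
ee_pos: [550.7, 365.1, 204.8]
tcp_rot: [-0.089, 0.996, -0.0, -0.0]
contact_force: [0.4, 0.8, -0.9]
finger_gap: 0.581
finger_force: 41.9
```

```bash
python3 - <<'E'
from m import *
f=grab('wrist'); W=world(f); Z=W[...,2]
g=cv2.cvtColor(f['frame'],cv2.COLOR_RGB2HSV); w=(g[...,1]<60)&(g[...,2]>90)&(Z<12)&(Z>-5)&(np.hypot(W[...,0]-551,W[...,1]-366)<120)
n,l,s,ce=cv2.connectedComponentsWithStats(w.astype(np.uint8))
for i in range(1,n):
    if s[i,4]>400: print(s[i],ce[i],cv2.minAreaRect(W[l==i][:,:2].astype(np.float32)))
E
python3 go.py 551 366 30.5 100.3; ls -t pics|head -1
```

```text
[ 259  142  125   71 6263] [324.91234233 175.8567779 ] ((551.447998046875, 364.23419189453125), (81.4164047241211, 135.14903259277344), 10.36145305633545)
t 32.65 at [550.8 365.2 204.9] yaw 100.3 gap 49.5 F 41.9 j6 -1.23
d [-0.0004  0.0008  0.1744] r [-0.    -0.    -0.001]
wrist_32.65.png
```

servo_tool(
  deltas=[
    [[0,0,0.01],[0,0,0],0.042],
    [[0,0,0.03],[0,0,0],0.042],
    [[0,0,0.06],[0,0,0],0.042],
    [[0,0,0.09],[0,0,0],0.042],
    [[0,0,0.12],[0,0,0],0.042],
    [[0,0,0.145],[0,0,0],0.042],
    [[0,0,0.16],[0,0,0],0.042],
    [[0,0,0.168],[0,0,0],0.042],
    [[0,0,0.172],[0,0,0],0.042],
    [[0,0,0.172],[0,0,0],0.042],
    [[0,0,0.172],[0,0,0],0.042],
  ],
)

```text
t: 33.75
ee_pos: [552.1, 366.8, 34.2]
tcp_rot: [-0.09, 0.996, 0.001, 0.001]
contact_force: [1.0, -0.2, -0.2]
finger_gap: 0.578
finger_force: 41.9
```

```bash
python3 go.py 551 365 30 100.3
```

```text
t 33.75 at [552.1 366.8  34.2] yaw 100.3 gap 49.3 F 41.9 j6 -1.23
d [ 0.0014 -0.0016  0.0042] r [0.001 0.002 0.   ]
```

servo_tool(
  deltas=[
    [[0.001,-0.001,0.002],[0,0,0],0.042],
    [[0.001,-0.001,0.003],[0,0,0],0.042],
    [[0.001,-0.001,0.004],[0,0,0],0.042],
    [[0.001,-0.001,0.0045],[0,0,0],0.042],
    [[0.001,-0.001,0.0045],[0,0,0],0.042],
    [[0.001,-0.001,0.0045],[0,0,0],0.046],
    [[0.001,-0.001,0.0045],[0,0,0],0.05],
    [[0.001,-0.001,0.0045],[0,0,0],0.056],
    [[0.001,-0.001,0.0045],[0,0,0],0.065],
    [[0.001,-0.001,0.0045],[0,0,0],0.075],
    [[0.001,-0.001,0.0045],[0,0,0],0.078],
    [[0.001,-0.001,0.0045],[0,0,0],0.078],
    [[0.001,-0.001,-0.01],[0,0,0],0.078],
    [[0.001,-0.001,-0.04],[0,0,0],0.08],
    [[0.001,-0.001,-0.08],[0,0,0],0.085],
    [[0.001,-0.001,-0.12],[0,0,0],0.085],
    [[0.001,-0.001,-0.16],[0,0,0],0.085],
    [[0.001,-0.001,-0.19],[0,0,0],0.085],
    [[0.001,-0.001,-0.2],[0,0,0],0.085],
    [[0.001,-0.001,-0.2],[0,0,0],0.085],
  ],
)

```text
t: 35.75
ee_pos: [551.4, 365.6, 235.7]
tcp_rot: [-0.09, 0.996, 0.001, 0.002]
contact_force: [0.3, 0.8, -1.0]
finger_gap: 0.996
finger_force: 0.0
```

Run:
```python
from m import *
f=grab('wrist'); W=world(f); Z=W[...,2]
M=(Z>40)&(Z<52)&(np.hypot(W[...,0]-551,W[...,1]-365)<45); n,l,s,ce=cv2.connectedComponentsWithStats(M.astype(np.uint8))
for i in range(1,n):
    if s[i,4]>50: print(s[i],cv2.minAreaRect(W[l==i][:,:2].astype(np.float32)),W[l==i].mean(0))
f=bot.grab_frame('scene'); cv2.imwrite('pics/end.png',f['frame'][:,:,::-1])
```

```text
[ 298  155   47   45 2056] ((549.8868408203125, 364.2745056152344), (50.0504150390625, 50.38510513305664), 10.226242065429688) [549.28842065 364.02568136  44.04426131]
```

View pics/end.png

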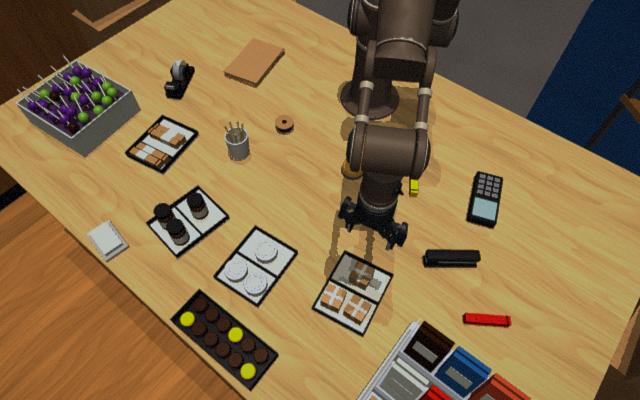

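The final picture shows all five items in their bays: cartons (170,133), jar (196,205), tin (265,252) and gift box (361,275). The cup at (237,140) has not moved.

```bash
python3 -c "
from bench import bot
print(bot.job_done())"
```

```text
the job is handed in; nothing more can be done
None
```

The job is handed in: the tin, jar, gift box and both cartons each measured on the floor of the correct bay, released, and the cup was left where it stood; the hand-in returned no verdict.

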